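Load a gas cartridge into the sloping test sleeve

TASK

Take the red-banded gas cartridge out of its pocket in the grey tray and slide it, domed end first, into the sloping aluminium sleeve. Then press gently on its brass tail until it is fully home and has pushed the red tell-tale pin out at the far end as far as it will go, and let go. Leave the other two cartridges in their pockets and do not disturb the other things on the bench.

Things in the scene. Friction and masses are not known exactly. Their poses are not given: they have to be found in the camera images.
- tray: fixed grey tray, 160 (its x) x 200 (y) x 28 mm high; origin at the centre of its underside. Three pockets along x, 136 long, 32 wide, at y = -56, 0, +56 mm; floor 8 mm above the table, ribs between them up to 28 mm. From x = -33 to +33 mm there are no ribs: an open finger well across all pockets, floor at 8 mm.
- red_cartridge: cartridge to load: loose steel cylinder with red bands, 30 mm in diameter, 130 mm long, about 0.24 kg, in any one of the pockets. Origin at the middle of its axis (23 mm above the table in the tray); x runs along it to the domed end at +65 mm; the flat brass tail, 24 mm in diameter, 12 mm long, ends at -65 mm. It may have rolled about its axis.
- red_nose (a point): tip of the domed end of the red-banded cartridge, on its axis
- red_tail (a point): centre of the brass tail face of the red-banded cartridge, on its axis
- yellow_cartridge: same cartridge with yellow bands, in another pocket; to be left there
- blue_cartridge: same cartridge with blue bands, in another pocket; to be left there
- sleeve: fixed aluminium 8-sided tube on a green stand (base 90 mm wide, 10 high): bore 32 mm, outside 40, length 125; 14 mm viewing slot along its top. Origin: centre of the mouth (yellow rim), 88 mm above the table; x runs down the bore, 20 degrees downhill; z out of the slot. A post stands below it from 29 mm past the mouth. Fully home, the cartridge's tail end stands 18 mm out of the mouth.
- telltale (a joint): travel (m) of the black disc in the bore and the red tell-tale pin it carries: 0 = in (disc at 92 mm depth), 0.020 = fully out at its stop (112 mm). Moves stiffly, with about 5 N of friction, and stays where it is pushed.
- telltale_tip (a point): outer end of the red tell-tale pin, at the far, low end of the sleeve, 143 mm along the sleeve's x axis from its mouth when the tell-tale is at 0
- spray_can: loose blue spray can with red cap, 66 mm in diameter, 190 mm high, standing; origin at its underside; leave alone
- cup: loose white cup, 80 mm in diameter, 90 mm high, standing; origin at its underside; leave alone
- screwdriver: loose screwdriver lying on the bench; leave alone
- wrench: loose spanner lying on the bench; leave alone
- jar: loose jar with black lid, 72 mm in diameter, 95 mm high, standing; origin at its underside; leave alone
- collar: loose dark steel collar, 90 mm in diameter, 22 mm high, lying flat; origin at its underside; leave alone

How it is judged:
By the outcome, as a careful person would: the job done as asked, in the order asked, and still so for the second after the job is handed in, with the robot touching nothing.
It also fails if it takes over 58 s, if anything falls off the work surface, if the arm or the gripper's body presses on something with over 40 N, if the wrist force passes 120 N, or if a joint passes its speed limit or range.

ROBOT

A 6-joint arm with a two-finger parallel gripper is mounted at the origin on the work surface. World frame = base frame: x ahead of the robot, y to its left, z up, the work surface at z = 0. Lengths are in mm, angles in rad, forces in N, time in s.
With the tool pointing down it reaches from about 350 to 775 mm from the base axis. Payload 7.3 kg.
Tool frame: the origin (TCP) lies at the very end of the fingers, on their centre line; the grasp point (between the pads) lies 19 mm behind it; z points along the fingers, y is the line along which they close (so a half turn about z gives the same grasp; the last joint's range is limited). The gripper opens to 92 mm and grips with 3 to 60 N. Pads are 19 mm wide; open, the fingers measure 130 mm over their backs; the gripper's body (75 mm by 190 mm) begins 47 mm behind the grasp point.
Start: joints at [-1.44, 0.342, 1.524, -0, 1.275, -0.146], TCP at [143.493, -505.029, 226.741] pointing down, gripper open.
Joint ranges: [-2.53, 2.53], [-0.77, 2.02], [0.04, 2.7], [-1, 4.14], [0.28, 2.66], [-3.11, 3.11]. Speed limits (rad/s): [2.57, 2.57, 3.14, 3.14, 3.14, 3.14].

INTERFACE

Orientations are given as [roll, pitch, yaw] about the fixed x, y, z axes, in that order (R = Rz(yaw) Ry(pitch) Rx(roll)).
In Python, from plant import bot gives the robot as it stands.
- The arm moves only by the tool jog_arm, never from a script. Its argument "targets" is a list of rows, each an object with "xyz": the shift along the tool's x, y, z as a fraction of full scale, a list of three; "spin": the turn about the tool's z as a fraction of full scale. In form: [{"xyz": [x, y, z], "spin": spin}, ...]. A call has exactly 10 rows; each row shifts and turns the commanded pose from where the row before left it, along the tool's axes as they then stand; what a row does not reach is not made up. Full scale, the value 1, is 80 mm for a shift and 0.1 rad for a turn. A row lasts 1/8 s, in which the tool goes at most 62.5 mm and 10.7 degrees, less where a joint would pass 70% of its speed; a pose out of reach is approached as far as the arm can. A call with a number of a shift or a turn outside -1 to 1 is refused whole. A call with a gripper value outside its range is refused whole. "gripper" is the opening in per cent of the stroke, from 0 (shut) to 100 (fully open), set as the call begins (left out, the last holds). The fingers move at their own pace and stop on an object; the grip force is fixed at half the most. Time passes only in rows, so rows that do not move let the fingers close, or fill a call up. It gives the time, the measured TCP pose, the force, the opening and the grip force at its end, in the units of the state.
- bot.get_obs(): the state, without advancing time (a new reading comes with each control period).
- bot.capture(name): name is "side" or "top" or "wrist"; returns the picture (384x512x3 uint8, blue, green, red); there is no depth.
- bot.get_calibration(name): a dict with "vfov" (degrees; the focal length in pixels is half the picture's height over the tangent of half this angle, whatever the lens; pixels are square), "cx", "cy" (the principal point, pixels), "eye" and "rotation" of the camera in the world. Camera axes: x right, y down, z forward; pixel columns grow to the right and rows downward; lengths in mm; the calibration is good to about 2 mm. A picture is of the moment at which its call begins: read the wrist's pose just before it. get_calibration takes no time and is no camera call; for the wrist camera it gives the pose at the moment of the call.
- bot.close_job(): hands the job in; it is judged then, once.
The state is a dict: "time": time; "joint_positions": joint angles; "dq": joint speeds; "tau": joint torques, N m; "tool_pos": TCP position; "tcp_rot": TCP orientation; "contact_force": force on the tool from outside, world axes, zero at the start; "moment": the same for the moment, N m; "grip_width": finger opening in mm; "finger_force": force on a finger pad.
Only numpy, scipy, OpenCV 4.12 (cv2) and the standard library are available. Lean on these libraries where they do the work, as an engineer would, in place of code of your own. Each camera call takes 0.05 s, during which the arm holds its last target. There are 200 camera calls.

## Working session

There is one attempt and no reset: what is moved stays moved. The work goes in short steps, Python scripts to look and compute and a tool call to move; the robot and the scene stay as the last step left them, time stands still between calls to the robot, and variables do not carry over. Pictures are saved under pics/ and viewed, at most 10 in all, crops included, and the job is handed in when it is done.

Besides the shell and the picture viewer there is one more tool, called after "Request:" in YAML: its name, and indented under it one key for each argument. jog_arm: Moves the arm, as the interface text tells. Shift numbers are shares of 80 mm and turn numbers shares of 0.1 rad, none past 1 either way. Its arguments: {"type":"object","properties":{"targets":{"type":"array","items":{"type":"object","properties":{"xyz":{"type":"array","items":{"type":"number"}},"spin":{"type":"number"}}}},"gripper":{"type":"number"}},"required":["targets"]}

```bash
ls; mkdir -p pics; python3 - <<'E'
from plant import bot
import cv2,numpy as np
o=bot.get_obs();print(o)
for n in("top","side"):
    cv2.imwrite(f"pics/{n}0.png",bot.capture(n));c=bot.get_calibration(n);print(n,c)
print(bot.get_calibration("wrist"))
E
```

```text
pics
{'time': 0.0, 'joint_positions': array([-1.43999506e+00,  3.42673058e-01,  1.52504638e+00, -2.67607917e-05,
        1.27541742e+00, -1.45977031e-01]), 'dq': array([-0.00056646,  0.0005431 , -0.00106889,  0.00214811,  0.00111411,
       -0.00052598]), 'tau': array([ 9.69883399e-05, -4.31234050e+01, -2.44217044e+01,  7.20440154e-02,
        5.61321003e-02, -1.31546972e-04]), 'tool_pos': array([ 143.4290349 , -504.58230484,  226.0605066 ]), 'tcp_rot': array([-3.14006115e+00, -1.99300537e-04,  2.76785952e-01]), 'contact_force': array([0.41870477, 0.14892543, 0.46534455]), 'moment': array([0.03283312, 0.0339391 , 0.00380892]), 'finger_force': 0.0, 'grip_width': 91.71384900865078}
top {'vfov': 42.359323041475236, 'cx': 259.93119698276206, 'cy': 189.26253338861943, 'eye': array([ 276.4378638 ,   30.04005161, 1579.67634785]), 'rotation': array([-2.96070267, -0.01005571, -1.59942933])}
side {'vfov': 45.69471898564563, 'cx': 255.41958190114013, 'cy': 199.7285190927929, 'eye': array([200.24456201, 811.54509439, 962.67486312]), 'rotation': array([-2.35840455, -0.01244619, -2.67491134])}
{'vfov': 59.34542242499659, 'cx': 261.39262843692984, 'cy': 191.52648924567288, 'eye': array([ 225.17532293, -482.00301808,  383.70006247]), 'rotation': array([ 2.82805595e+00,  8.40249881e-04, -1.29460585e+00])}
```

View pics/top0.png

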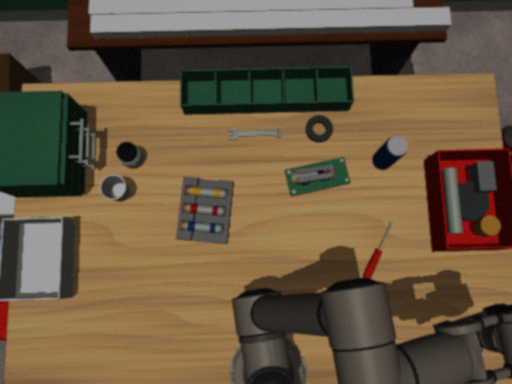

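View pics/side0.png

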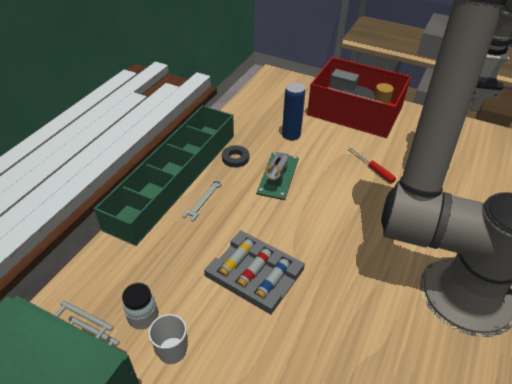

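```bash
cat > h.py <<'E'
import numpy as np,cv2
from scipy.spatial.transform import Rotation as R
def K(c): 
    f=192/np.tan(np.radians(c['vfov']/2)); return np.array([[f,0,c['cx']],[0,f,c['cy']],[0,0,1]])
def rot(e): return R.from_euler('xyz',e).as_matrix()
def ray(c,uv): return rot(c['rotation'])@np.linalg.inv(K(c))@np.array([uv[0],uv[1],1.])
def onz(c,uv,z):
    d=ray(c,uv); e=np.array(c['eye']); return e+d*(z-e[2])/d[2]
def proj(c,P):
    q=K(c)@(rot(c['rotation']).T@(np.atleast_2d(P)-c['eye']).T); return (q[:2]/q[2]).T
E
python3 - <<'E'
from plant import bot
from h import *
a=cv2.imread('pics/top0.png');b=cv2.imread('pics/side0.png')
up=lambda m,x,y,w,h,s:cv2.resize(m[y:y+h,x:x+w],None,fx=s,fy=s,interpolation=cv2.INTER_CUBIC)
t=up(a,170,145,190,110,4)   # 760x440
cv2.imwrite('pics/tc.png',t)
c=bot.get_calibration('top')
for uv in [(203,210),(318,174)]: print(onz(c,uv,23),onz(c,uv,88))
E
```

```text
[498.70366431 188.32808807  23.        ] [489.42281601 181.71867155  88.        ]
[ 605.45682407 -181.86098924   23.        ] [ 591.71843044 -173.012928     88.        ]
```

View pics/tc.png

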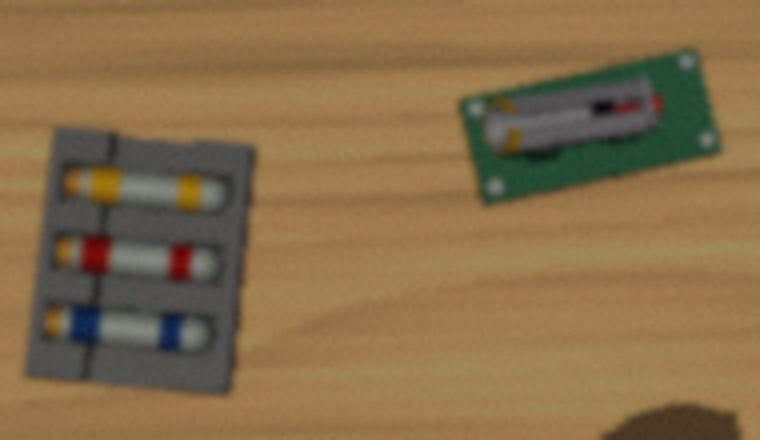

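Request:
jog_arm:
  targets:
    - {"xyz": [0, 0, -0.13], "spin": -1}
    - {"xyz": [0, 0, -0.13], "spin": -1}
    - {"xyz": [0, 0, -0.13], "spin": -1}
    - {"xyz": [0, 0, -0.13], "spin": -1}
    - {"xyz": [0, 0, -0.13], "spin": -1}
    - {"xyz": [0, 0, -0.13], "spin": -1}
    - {"xyz": [0, 0, -0.13], "spin": -1}
    - {"xyz": [0, 0, -0.13], "spin": -1}
    - {"xyz": [0, 0, -0.13], "spin": -1}
    - {"xyz": [0, 0, -0.13], "spin": -1}

```text
time: 1.35
tool_pos: [143.5, -504.8, 330.6]
tcp_rot: [-3.141, -0.001, 1.28]
contact_force: [1.0, -0.0, 0.2]
grip_width: 91.6
finger_force: 0.0
```

```bash
cat >> h.py <<'E'
def plan(o,xyz,yaw=None):
    "tool-frame shift (full-scale units, total) and spin total; shift valid at present yaw"
    d=rot(o['tcp_rot']).T@(np.array(xyz)-o['tool_pos'])/80
    s=None if yaw is None else -((yaw-o['tcp_rot'][2]+np.pi)%(2*np.pi)-np.pi)/.1
    print('t',round(o['time'],2),'pos',o['tool_pos'].round(1),'yaw',round(o['tcp_rot'][2],4),'shift',d.round(3),'spin',s)
E
python3 - <<'E'
from plant import bot
from h import *
plan(bot.get_obs(),(590,-230,330),1.57)
E
```

```text
t 1.35 pos [ 143.5 -504.8  330.6] yaw 1.2801 shift [4.891 4.363 0.01 ] spin -2.8991310813669458
```

Request:
jog_arm:
  targets:
    - {"xyz": [0.49, 0.436, 0]}
    - {"xyz": [0.49, 0.436, 0]}
    - {"xyz": [0.49, 0.436, 0]}
    - {"xyz": [0.49, 0.436, 0]}
    - {"xyz": [0.49, 0.436, 0]}
    - {"xyz": [0.49, 0.436, 0]}
    - {"xyz": [0.49, 0.436, 0]}
    - {"xyz": [0.49, 0.436, 0]}
    - {"xyz": [0.49, 0.436, 0]}
    - {"xyz": [0.49, 0.436, 0], "spin": 0}

```text
invalid input
```

Request:
jog_arm:
  targets:
    - {"xyz": [0, 0, 0], "spin": -0.5}
    - {"xyz": [0, 0, 0], "spin": -0.5}
    - {"xyz": [0, 0, 0], "spin": -0.5}
    - {"xyz": [0, 0, 0], "spin": -0.5}
    - {"xyz": [0, 0, 0], "spin": -0.5}
    - {"xyz": [0, 0, 0], "spin": -0.4}
    - {"xyz": [0, 0, 0]}
    - {"xyz": [0, 0, 0]}
    - {"xyz": [0, 0, 0]}
    - {"xyz": [0, 0, 0]}

```text
invalid input
```

```bash
cat >> h.py <<'E'
def snap(bot,name,out,crop=None,s=1.5):
    import pickle
    c=bot.get_calibration(name); im=bot.capture(name); cv2.imwrite(f'pics/{out}_raw.png',im); pickle.dump(c,open(f'pics/{out}.pkl','wb'))
    x,y,w,h=crop or (0,0,512,384)
    cv2.imwrite(f'pics/{out}.png',cv2.resize(im[y:y+h,x:x+w],None,fx=s,fy=s,interpolation=cv2.INTER_CUBIC)); return c
E
python3 - <<'E'
from plant import bot
from h import *
c=snap(bot,'wrist','w1'); print(c)
plan(bot.get_obs(),(500,200,330),1.57)
E
```

```text
{'vfov': 59.34542242499659, 'cx': 261.39262843692984, 'cy': 191.52648924567288, 'eye': array([ 168.58609479, -424.70248167,  488.26681713]), 'rotation': array([ 2.82873358e+00,  9.10088239e-04, -2.91305769e-01])}
t 1.4 pos [ 143.5 -505.3  332.1] yaw 1.284 shift [9.716 1.78  0.013] spin -2.8600570001746384
```

View pics/w1.png

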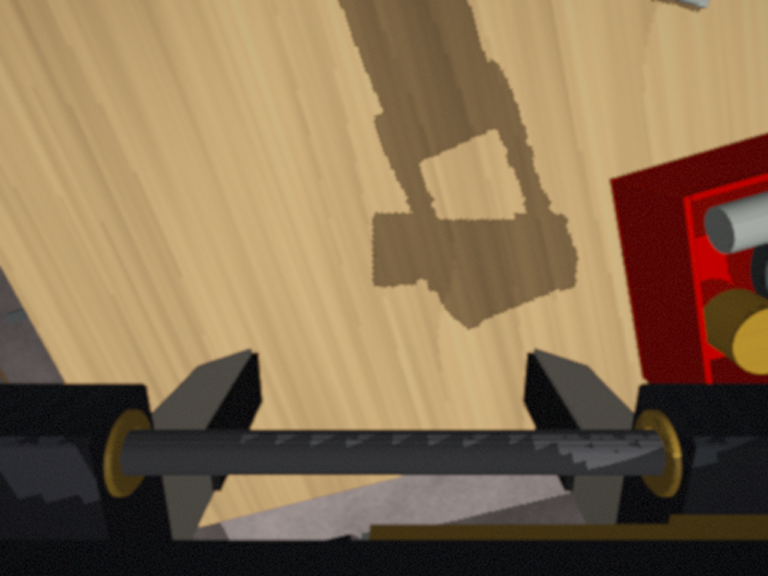

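Request:
jog_arm:
  targets:
    - {"xyz": [0.42, 0.45, 0], "spin": 0}
    - {"xyz": [0.42, 0.45, 0], "spin": 0}
    - {"xyz": [0.42, 0.45, 0], "spin": 0}
    - {"xyz": [0.42, 0.45, 0], "spin": 0}
    - {"xyz": [0.42, 0.45, 0], "spin": 0}
    - {"xyz": [0.42, 0.45, 0], "spin": 0}
    - {"xyz": [0.42, 0.45, 0], "spin": 0}
    - {"xyz": [0.42, 0.45, 0], "spin": 0}
    - {"xyz": [0.42, 0.45, 0], "spin": 0}
    - {"xyz": [0.42, 0.45, 0], "spin": 0}

```text
time: 2.65
tool_pos: [586.7, -286.8, 330.0]
tcp_rot: [-3.141, -0.0, 1.275]
contact_force: [-0.2, -0.3, 0.1]
grip_width: 92.3
finger_force: 0.0
```

Request:
jog_arm:
  targets:
    - {"xyz": [0, 0, 0], "spin": -0.5}
    - {"xyz": [0, 0, 0], "spin": -0.5}
    - {"xyz": [0, 0, 0], "spin": -0.5}
    - {"xyz": [0, 0, 0], "spin": -0.5}
    - {"xyz": [0, 0, 0], "spin": -0.5}
    - {"xyz": [0, 0, 0], "spin": -0.4}
    - {"xyz": [0, 0, 0], "spin": 0}
    - {"xyz": [0, 0, 0], "spin": 0}
    - {"xyz": [0, 0, 0], "spin": 0}
    - {"xyz": [0, 0, 0], "spin": 0}

```text
time: 3.9
tool_pos: [585.4, -287.8, 330.7]
tcp_rot: [-3.142, 0.0, 1.566]
contact_force: [0.1, -0.2, 0.4]
grip_width: 91.6
finger_force: 0.0
```

```bash
python3 - <<'E'
from plant import bot
from h import *
c=snap(bot,'wrist','w2'); print(c)
plan(bot.get_obs(),(500,110,330),1.57)
E
```

```text
{'vfov': 59.34542242499659, 'cx': 261.39262843692984, 'cy': 191.52648924567288, 'eye': array([ 586.85608891, -203.96958438,  488.25061329]), 'rotation': array([ 2.82798629e+00,  7.83951551e-04, -4.98590478e-03])}
t 3.95 pos [ 585.4 -287.8  330.7] yaw 1.5665 shift [ 4.967 -1.089  0.008] spin -0.03480901456736518
```

View pics/w2.png

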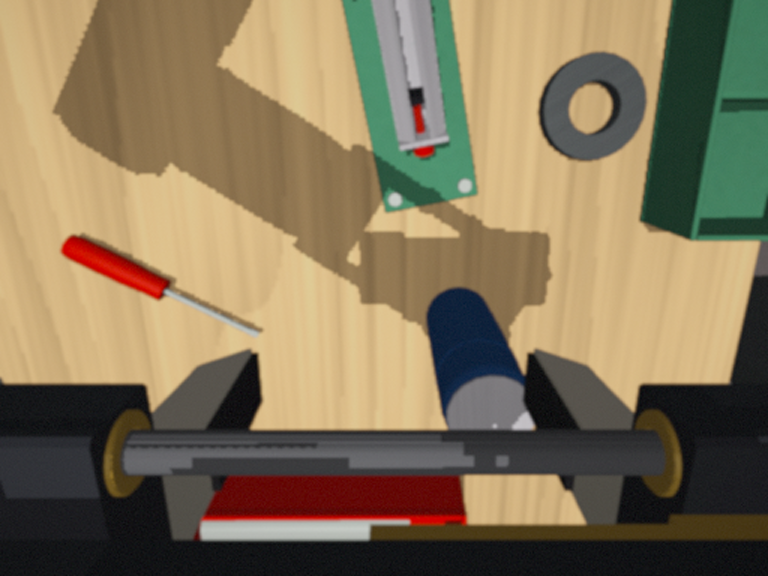

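Request:
jog_arm:
  targets:
    - {"xyz": [0.2, 0, 0], "spin": 0}
    - {"xyz": [0.2, 0, 0], "spin": 0}
    - {"xyz": [0.2, 0, 0], "spin": 0}
    - {"xyz": [0.2, 0, 0], "spin": 0}
    - {"xyz": [0.2, 0, 0], "spin": 0}
    - {"xyz": [0.2, 0, 0], "spin": 0}
    - {"xyz": [0, 0, 0], "spin": 0}
    - {"xyz": [0, 0, 0], "spin": 0}
    - {"xyz": [0, 0, 0], "spin": 0}
    - {"xyz": [0, 0, 0], "spin": 0}

```text
time: 5.2
tool_pos: [585.7, -192.3, 330.5]
tcp_rot: [-3.141, 0.0, 1.566]
contact_force: [0.3, -0.2, -0.0]
grip_width: 91.5
finger_force: 0.0
```

```bash
python3 - <<'E'
from plant import bot
from h import *
c=snap(bot,'wrist','w3'); print(c)
plan(bot.get_obs(),(500,125,330),1.57)
E
```

```text
{'vfov': 59.34542242499659, 'cx': 261.39262843692984, 'cy': 191.52648924567288, 'eye': array([ 587.24208411, -108.50320822,  488.10457496]), 'rotation': array([ 2.82798879e+00,  9.61086216e-04, -5.35105804e-03])}
t 5.25 pos [ 585.7 -192.2  330.6] yaw 1.5661 shift [ 3.96  -1.09   0.007] spin -0.038872009749413294
```

Request:
jog_arm:
  targets:
    - {"xyz": [0.5, -0.13, 0], "spin": 0}
    - {"xyz": [0.5, -0.13, 0], "spin": 0}
    - {"xyz": [0.5, -0.13, 0], "spin": 0}
    - {"xyz": [0.5, -0.13, 0], "spin": 0}
    - {"xyz": [0.5, -0.13, 0], "spin": 0}
    - {"xyz": [0.5, -0.13, 0], "spin": 0}
    - {"xyz": [0.5, -0.13, 0], "spin": 0}
    - {"xyz": [0.2, -0.13, 0], "spin": 0}
    - {"xyz": [0, 0, 0], "spin": 0}
    - {"xyz": [0, 0, 0], "spin": 0}

```text
time: 6.5
tool_pos: [504.2, 103.5, 330.7]
tcp_rot: [3.141, 0.001, 1.566]
contact_force: [-0.5, 0.5, -0.4]
grip_width: 91.7
finger_force: 0.0
```

```bash
python3 - <<'E'
from plant import bot
from h import *
c=snap(bot,'wrist','w4'); print(c)
plan(bot.get_obs(),(500,110,330),1.57)
a=cv2.imread('pics/w3_raw.png')[0:240,150:400];b=cv2.imread('pics/w4_raw.png')[0:240,100:400]
a=cv2.resize(a,None,fx=1.45,fy=1.45*1,interpolation=3);b=cv2.resize(b,None,fx=1.45,fy=1.45,interpolation=3)
cv2.imwrite('pics/m34.png',np.hstack([a,b]))
E
```

```text
{'vfov': 59.34542242499659, 'cx': 261.39262843692984, 'cy': 191.52648924567288, 'eye': array([505.62632317, 187.35182859, 488.20865074]), 'rotation': array([ 2.82739515e+00,  4.62740135e-04, -5.59048333e-03])}
t 6.55 pos [504.3 103.4 330.6] yaw 1.5654 shift [ 0.083 -0.054  0.008] spin -0.046319946456616634
```

View pics/m34.png

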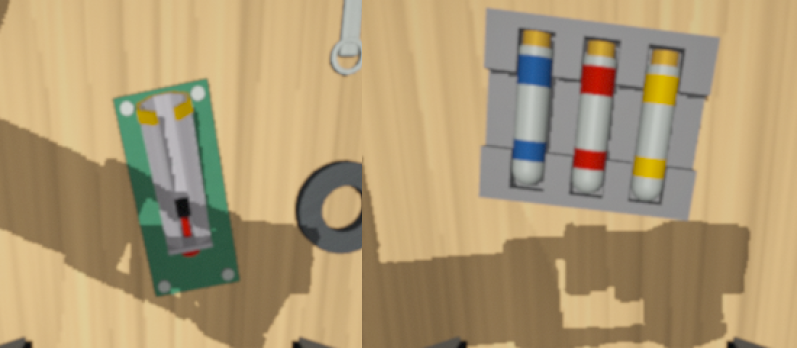

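```bash
python3 - <<'E'
from h import *
import pickle
def rect(c,mask,z,name):
    cs,_=cv2.findContours(mask,cv2.RETR_EXTERNAL,cv2.CHAIN_APPROX_NONE)
    k=max(cs,key=cv2.contourArea)[:,0,:]
    P=np.array([onz(c,p,z)[:2] for p in k],np.float32)
    r=cv2.minAreaRect(P); print(name,np.round(r[0],1),np.round(r[1],1),round(r[2],2))
    return P
cl=lambda m:cv2.morphologyEx(cv2.morphologyEx(m,cv2.MORPH_CLOSE,np.ones((5,5))),cv2.MORPH_OPEN,np.ones((3,3)))
def hsv(n): return cv2.cvtColor(cv2.imread(f'pics/{n}_raw.png'),cv2.COLOR_BGR2HSV)
# sleeve
c=pickle.load(open('pics/w3.pkl','rb'));h=hsv('w3');h[240:]=0;h[:,:200]=0;h[:,330:]=0
g=cv2.inRange(h,(50,60,20),(90,255,255));rect(c,cl(g),10,'base')
crop=lambda u,v:(150+u/1.45,v/1.45)
for nm,uv,z in [('rimL',(137,108),88),('rimR',(191,98),88),('rimTop',(163,94),88+18.8),('tip',(190,255),39),]: print(nm,onz(c,crop(*uv),z).round(1))
m=cv2.inRange(h,(15,110,60),(32,255,255));m[:60]=0;m[95:]=0
ys,xs=np.nonzero(m);print('rim px',xs.min(),xs.max(),ys.min(),ys.max())
# tray
c=pickle.load(open('pics/w4.pkl','rb'));h=hsv('w4')
g=cv2.inRange(h,(0,0,40),(180,45,200));g[165:]=0;rect(c,cv2.morphologyEx(g,cv2.MORPH_CLOSE,np.ones((25,25))),28,'tray')
r=cv2.inRange(h,(0,140,60),(6,255,255))|cv2.inRange(h,(174,140,60),(180,255,255));r[165:]=0
n,l,s,ce=cv2.connectedComponentsWithStats(r)
for i in range(1,n):
    if s[i,4]>60: print('band',s[i],onz(c,ce[i],31).round(1))
y=cv2.inRange(h,(12,130,80),(25,255,255));y[165:]=0
n,l,s,ce=cv2.connectedComponentsWithStats(y)
for i in range(1,n):
    if s[i,4]>60: print('yel',s[i],onz(c,ce[i],29).round(1))
print('nose',onz(c,(100+(587-362)/1.45,194/1.45),20).round(1),'tail',onz(c,(100+(602-362)/1.45,39/1.45),28).round(1))
E
```

```text
base [ 603.3 -178.1] [ 88.  196.7] 11.13
rimL [ 567.9 -100.1   88. ]
rimR [609.6 -93.1  88. ]
rimTop [588.1 -90.9 106.8]
tip [ 613.3 -231.6   39. ]
rim px 244 283 63 85
tray [503.3 192.5] [171.6 198.6] 83.03
band [251  45  24  21 429] [506.6 219.8  31. ]
band [246 103  22  14 261] [498.6 152.5  31. ]
yel [211  21  19  11 181] [454.7 253.6  29. ]
yel [256  27  18  12 179] [509.7 245.6  29. ]
yel [300  34  18  11 167] [564.6 238.1  29. ]
yel [294  51  25  22 441] [561.7 212.3  29. ]
yel [287 108  23  15 283] [553.7 144.9  29. ]
nose [496.4 119.3  20. ] tail [510.9 252.3  28. ]
```

```bash
python3 - <<'E'
from h import *
import pickle
c=pickle.load(open('pics/w3.pkl','rb'))
t=np.radians(20)
def frame(a):
    a=np.radians(a);dh=np.array([np.sin(a),-np.cos(a),0])
    x=dh*np.cos(t)-np.array([0,0,np.sin(t)]);z=dh*np.sin(t)+np.array([0,0,np.cos(t)]);return x,np.cross(z,x),z
for a in(10.5,11.1):
  x,y,z=frame(a)
  O=np.array([588.3,-97,88])
  ph=np.radians(22.5+45*np.arange(8));R=20/np.cos(np.radians(22.5))
  ring=lambda s:O+x*s+R*(np.cos(ph)[:,None]*y+np.sin(ph)[:,None]*z)
  p=proj(c,ring(0));q=proj(c,ring(125));print(a,'mouth px',p.min(0),p.max(0),'end',q.min(0),q.max(0),'tip',proj(c,O+143*x))
# well and tray edges
c=pickle.load(open('pics/w4.pkl','rb'))
cr=lambda u,v:(100+(u-362)/1.45,v/1.45)
for n,u in dict(wellT=[(489,70),(707,97)],wellB=[(482,147),(694,170)],top=[(487,9),(719,40)],bot=[(479,196),(688,220)]).items(): print(n,[onz(c,cr(*k),28).round(1)[:2] for k in u])
# sleeve silhouettes
im=cv2.imread('pics/w3_raw.png');h=cv2.cvtColor(im,cv2.COLOR_BGR2HSV)
for v in(90,120,150):
    r=h[v,200:330]; k=np.nonzero(cv2.inRange(r[None],(0,0,40),(180,50,255))[0])[0]+200; print(v,k.min() if len(k) else None,k.max() if len(k) else None)
E
```

```text
10.5 mouth px [244.93739719  64.37998384] [281.05592548  79.07078382] end [263.78753425 154.51253851] [294.37911469 172.95129916] tip [[280.7168287 174.1787061]]
11.1 mouth px [244.95001688  64.31457912] [281.04914643  79.14082973] end [264.67811339 154.29425865] [295.29411144 172.82814166] tip [[281.72282273 173.9886342 ]]
wellT [array([412.5, 228.4]), array([603.6, 205.2])]
wellB [array([401.4, 163.6]), array([595.7, 142. ])]
top [array([414.3, 275.7]), array([610.9, 250.9])]
bot [array([395.1, 119.1]), array([592.6,  95.2])]
90 248 284
120 254 289
150 261 293
```

Request:
jog_arm:
  gripper: 40
  targets:
    - {"xyz": [0.158, 0, 0.4], "spin": 0}
    - {"xyz": [0.158, 0, 0.4], "spin": 0}
    - {"xyz": [0.158, 0, 0.4], "spin": 0}
    - {"xyz": [0.158, 0, 0.4], "spin": 0}
    - {"xyz": [0.158, 0, 0.4], "spin": 0}
    - {"xyz": [0.158, 0, 0.4], "spin": 0}
    - {"xyz": [0.158, 0, 0.4], "spin": 0}
    - {"xyz": [0.158, 0, 0.4], "spin": 0}
    - {"xyz": [0, 0, 0], "spin": 0.6}
    - {"xyz": [0, 0, 0], "spin": 0.56}

```text
time: 7.8
tool_pos: [504.6, 204.6, 73.8]
tcp_rot: [-3.14, 0.001, 1.448]
contact_force: [-0.3, -0.0, 0.4]
grip_width: 36.7
finger_force: 0.0
```

Request:
jog_arm:
  targets:
    - {"xyz": [0, 0, 0], "spin": 0}
    - {"xyz": [0, 0, 0], "spin": 0}
    - {"xyz": [0, 0, 0], "spin": 0}
    - {"xyz": [0, 0, 0], "spin": 0}
    - {"xyz": [0, 0, 0], "spin": 0}
    - {"xyz": [0, 0, 0], "spin": 0}
    - {"xyz": [0, 0, 0], "spin": 0}
    - {"xyz": [0, 0, 0], "spin": 0}
    - {"xyz": [0, 0, 0], "spin": 0}
    - {"xyz": [0, 0, 0], "spin": 0}

```text
time: 9.05
tool_pos: [504.2, 205.7, 74.7]
tcp_rot: [-3.142, 0.0, 1.451]
contact_force: [-0.2, -0.8, 0.2]
grip_width: 37.0
finger_force: 0.0
```

```bash
python3 - <<'E'
from plant import bot
from h import *
c=snap(bot,'wrist','w5'); o=bot.get_obs(); print(o['grip_width'])
plan(o,(505.2,204.4,11),1.449)
# predicted cartridge axis points and tool centre line points in the image
u=np.array([.1219,.9925,0]);C=np.array([503,186,23.])
print('tail',proj(c,C+65*u),'grasp',proj(c,C+18*u),'tcp',proj(c,o['tool_pos']))
h=cv2.cvtColor(cv2.imread('pics/w5_raw.png'),cv2.COLOR_BGR2HSV)
r=cv2.inRange(h,(0,140,50),(6,255,255))|cv2.inRange(h,(174,140,50),(180,255,255))
n,l,s,ce=cv2.connectedComponentsWithStats(r)
for i in range(1,n):
    if s[i,4]>100: print(s[i],ce[i],onz(c,ce[i],31))
E
```

```text
36.7066758212967
t 9.1 pos [504.2 205.7  74.7] yaw 1.4508 shift [-0.014  0.014  0.796] spin 0.018070969267709458
tail [[262.05030358 147.02336673]] grasp [[261.89453393 216.71228328]] tcp [[259.65867006 251.37431508]]
[ 238  180   47   40 1569] [261.38495857 200.30592734] [506.60141101 218.26468468  31.        ]
[241 278  43   9 160] [261.6875  283.88125] [499.46246152 157.62448951  31.        ]
```

View pics/w5.png

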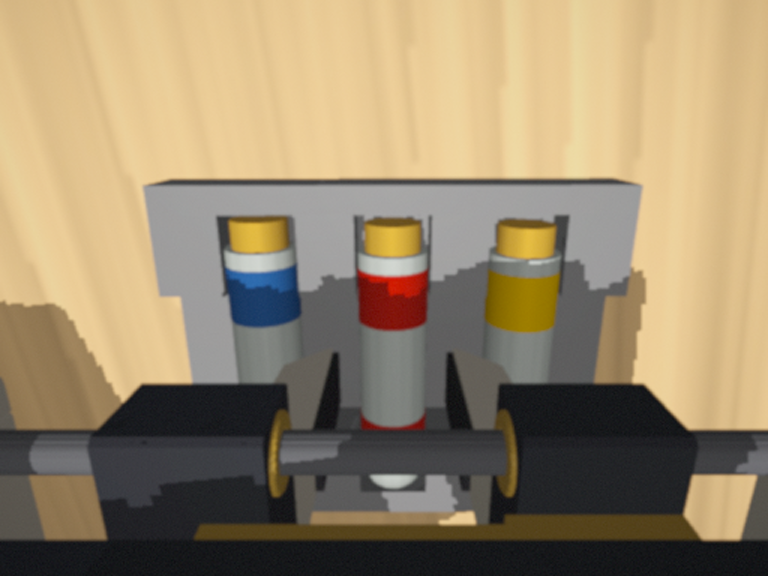

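Request:
jog_arm:
  targets:
    - {"xyz": [-0.014, 0.014, 0], "spin": 0}
    - {"xyz": [0, 0, 0.13], "spin": 0}
    - {"xyz": [0, 0, 0.13], "spin": 0}
    - {"xyz": [0, 0, 0.13], "spin": 0}
    - {"xyz": [0, 0, 0.13], "spin": 0}
    - {"xyz": [0, 0, 0.13], "spin": 0}
    - {"xyz": [0, 0, 0.13], "spin": 0}
    - {"xyz": [0, 0, 0], "spin": 0}
    - {"xyz": [0, 0, 0], "spin": 0}
    - {"xyz": [0, 0, 0], "spin": 0}

```text
time: 10.35
tool_pos: [505.5, 204.5, 12.7]
tcp_rot: [3.141, -0.0, 1.451]
contact_force: [0.1, -0.6, -0.5]
grip_width: 36.9
finger_force: 0.0
```

Request:
jog_arm:
  gripper: 20
  targets:
    - {"xyz": [0, 0, 0], "spin": 0}
    - {"xyz": [0, 0, 0], "spin": 0}
    - {"xyz": [0, 0, 0], "spin": 0}
    - {"xyz": [0, 0, 0], "spin": 0}
    - {"xyz": [0, 0, 0], "spin": 0}
    - {"xyz": [0, 0, 0], "spin": 0}
    - {"xyz": [0, 0, 0], "spin": 0}
    - {"xyz": [0, 0, -0.1], "spin": 0}
    - {"xyz": [0, 0, -0.1], "spin": 0}
    - {"xyz": [0, 0, -0.1], "spin": 0}

```text
time: 11.6
tool_pos: [505.2, 204.4, 36.8]
tcp_rot: [3.142, 0.0, 1.451]
contact_force: [0.4, 0.4, -3.3]
grip_width: 29.1
finger_force: 30.0
```

Request:
jog_arm:
  targets:
    - {"xyz": [0, 0, -0.4], "spin": 0}
    - {"xyz": [0, 0, -0.4], "spin": 0}
    - {"xyz": [-0.35, 0.16, -0.24], "spin": 0}
    - {"xyz": [-0.35, 0.16, 0], "spin": 0}
    - {"xyz": [-0.35, 0.16, 0], "spin": 0}
    - {"xyz": [-0.35, 0.16, 0], "spin": 0}
    - {"xyz": [-0.35, 0.16, 0], "spin": 0}
    - {"xyz": [-0.35, 0.16, 0], "spin": 0}
    - {"xyz": [-0.35, 0.15, 0], "spin": 0}
    - {"xyz": [0, 0, 0], "spin": -0.5}

```text
time: 12.85
tool_pos: [570.4, -3.0, 119.8]
tcp_rot: [3.141, 0.001, 1.499]
contact_force: [-0.4, -0.0, -2.6]
grip_width: 29.5
finger_force: 30.0
```

Request:
jog_arm:
  targets:
    - {"xyz": [0, 0, 0], "spin": -0.5}
    - {"xyz": [0, 0, 0], "spin": -0.5}
    - {"xyz": [0, 0, 0], "spin": -0.5}
    - {"xyz": [0, 0, 0], "spin": -0.5}
    - {"xyz": [0, 0, 0], "spin": -0.58}
    - {"xyz": [0, 0, 0], "spin": 0}
    - {"xyz": [0, 0, 0], "spin": 0}
    - {"xyz": [0, 0, 0], "spin": 0}
    - {"xyz": [0, 0, 0], "spin": 0}
    - {"xyz": [0, 0, 0], "spin": 0}

```text
time: 14.1
tool_pos: [569.8, -0.8, 119.5]
tcp_rot: [-3.142, 0.0, 1.759]
contact_force: [-0.5, -0.8, -2.1]
grip_width: 29.1
finger_force: 30.0
```

```bash
python3 - <<'E'
from plant import bot
from h import *
o=bot.get_obs(); plan(o,(570,-.8,78),1.759)
c=snap(bot,'side','s1',(200,100,200,150),4)
w=snap(bot,'wrist','w6')
def px(n):
    h=cv2.cvtColor(cv2.imread(f'pics/{n}_raw.png'),cv2.COLOR_BGR2HSV)
    r=cv2.inRange(h,(0,140,50),(6,255,255))|cv2.inRange(h,(174,140,50),(180,255,255))
    k,l,s,ce=cv2.connectedComponentsWithStats(r)
    for i in range(1,k):
        if s[i,4]>20: print(n,s[i],ce[i].round(1))
px('s1');px('w6')
T=o['tool_pos'];G=T+[0,0,10.5];d=np.array([.187,-.982,0])
for t in(0,10,20):
    x=d*np.cos(np.radians(t))-np.array([0,0,np.sin(np.radians(t))])
    for n,cc in(('side',c),('wrist',w)): print(t,n,proj(cc,[G-47*x,G+83*x,G-15*x,G+52*x]).round(0).tolist())
E
```

```text
t 14.1 pos [569.8  -0.8 119.5] yaw 1.7586 shift [-0.001  0.002  0.518] spin -0.0037643100032180854
s1 [359  81  17  12  86] [368.8  85.7]
s1 [ 307   92   91   45 2484] [355.5 112.3]
s1 [369 161  26  22 217] [381.9 171.4]
s1 [258 181  11   9  48] [263.5 183.7]
w6 [ 229  215   65   57 2958] [261.3 244.8]
0 side [[260.0, 195.0], [273.0, 164.0], [263.0, 187.0], [270.0, 171.0]]
0 wrist [[259.0, 168.0], [260.0, 391.0], [260.0, 233.0], [260.0, 347.0]]
10 side [[260.0, 193.0], [272.0, 168.0], [263.0, 186.0], [270.0, 174.0]]
10 wrist [[259.0, 174.0], [260.0, 368.0], [259.0, 236.0], [260.0, 333.0]]
20 side [[260.0, 190.0], [272.0, 173.0], [263.0, 185.0], [269.0, 176.0]]
20 wrist [[259.0, 184.0], [260.0, 346.0], [259.0, 240.0], [260.0, 320.0]]
```

View pics/s1.png

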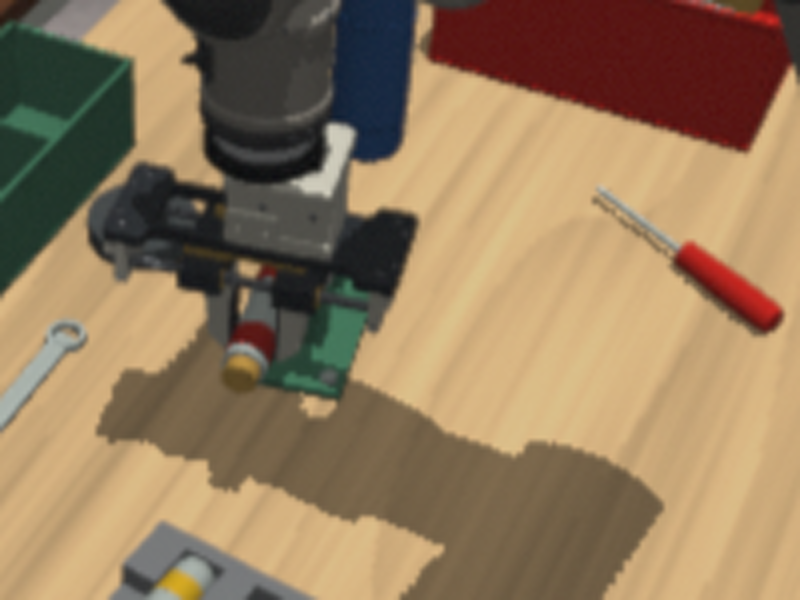

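```bash
python3 - <<'E'
from h import *
import pickle
c=pickle.load(open('pics/w6.pkl','rb'));im=cv2.imread('pics/w6_raw.png');h=cv2.cvtColor(im,cv2.COLOR_BGR2HSV)
print([(v,h[v,260].tolist()) for v in range(160,285,4)])
m=cv2.inRange(h,(17,150,90),(28,255,255)); print([(v,np.ptp(np.nonzero(m[v,200:320])[0])) for v in range(150,230,3) if m[v,200:320].any()])
G=np.array([569.8,-.8,130.]);d=np.array([.187,-.982,0])
for t in(0,5,10,15,20,25):
    a=np.radians(t);x=d*np.cos(a)-np.array([0,0,np.sin(a)]);z=d*np.sin(a)+np.array([0,0,np.cos(a)])
    print(t,proj(c,[G-47*x+12*z,G-47*x-12*z,G-35*x+12*z,G-35*x+15*z])[:,1].round(0))
E
```

```text
[(160, [19, 90, 237]), (164, [19, 102, 211]), (168, [20, 186, 111]), (172, [20, 186, 111]), (176, [19, 187, 116]), (180, [22, 181, 224]), (184, [22, 182, 223]), (188, [22, 183, 223]), (192, [22, 181, 222]), (196, [22, 181, 222]), (200, [22, 180, 223]), (204, [21, 168, 211]), (208, [55, 8, 196]), (212, [54, 6, 207]), (216, [50, 7, 207]), (220, [55, 7, 208]), (224, [2, 161, 187]), (228, [1, 221, 129]), (232, [3, 241, 127]), (236, [3, 235, 127]), (240, [1, 231, 127]), (244, [3, 255, 126]), (248, [2, 233, 128]), (252, [1, 223, 127]), (256, [2, 239, 126]), (260, [2, 233, 127]), (264, [2, 231, 126]), (268, [2, 233, 126]), (272, [3, 100, 125]), (276, [60, 8, 129]), (280, [60, 10, 129]), (284, [60, 10, 129])]
[(168, np.int64(41)), (171, np.int64(51)), (174, np.int64(51)), (177, np.int64(52)), (180, np.int64(51)), (183, np.int64(51)), (186, np.int64(51)), (189, np.int64(50)), (192, np.int64(50)), (195, np.int64(50)), (198, np.int64(48)), (201, np.int64(40)), (204, np.int64(18))]
0 [175. 162. 202. 205.]
5 [181. 162. 207. 211.]
10 [187. 163. 213. 217.]
15 [195. 165. 220. 224.]
20 [203. 168. 226. 232.]
25 [213. 172. 234. 240.]
```

Request:
jog_arm:
  targets:
    - {"xyz": [0, 0, 0.13], "spin": 0}
    - {"xyz": [0, 0, 0.13], "spin": 0}
    - {"xyz": [0, 0, 0.13], "spin": 0}
    - {"xyz": [0, 0, 0.12], "spin": 0}
    - {"xyz": [-0.06, 0, 0], "spin": 0}
    - {"xyz": [-0.06, 0, 0], "spin": 0}
    - {"xyz": [-0.06, 0, 0], "spin": 0}
    - {"xyz": [-0.06, 0, 0], "spin": 0}
    - {"xyz": [0, 0, 0], "spin": 0}
    - {"xyz": [0, 0, 0], "spin": 0}

```text
time: 15.45
tool_pos: [573.4, -19.6, 78.7]
tcp_rot: [3.142, -0.0, 1.759]
contact_force: [-0.2, 0.5, -1.9]
grip_width: 29.4
finger_force: 30.0
```

Request:
jog_arm:
  targets:
    - {"xyz": [-0.03, 0, 0], "spin": 0}
    - {"xyz": [-0.03, 0, 0], "spin": 0}
    - {"xyz": [-0.03, 0, 0], "spin": 0}
    - {"xyz": [-0.03, 0, 0], "spin": 0}
    - {"xyz": [0, 0, 0], "spin": 0}
    - {"xyz": [0, 0, 0], "spin": 0}
    - {"xyz": [0, 0, 0], "spin": 0}
    - {"xyz": [0, 0, 0], "spin": 0}
    - {"xyz": [0, 0, 0], "spin": 0}
    - {"xyz": [0, 0, 0], "spin": 0}

```text
time: 16.7
tool_pos: [575.2, -29.1, 78.7]
tcp_rot: [-3.141, 0.0, 1.759]
contact_force: [-1.9, -0.8, -3.1]
grip_width: 29.3
finger_force: 30.0
```

```bash
python3 - <<'E'
from plant import bot
from h import *
o=bot.get_obs();print(o['tool_pos'],o['contact_force'],o['moment'],o['tcp_rot'])
d=np.array([.187,-.982,0]);r=o['tool_pos']-[588.3,-97,88];print('along',r@d+68,'lat',r@[.982,.187,0])
E
```

```text
[575.1662447  -29.07671682  78.68034733] [-1.89858291 -0.7700736  -3.07584536] [ 0.00015801  0.00368485 -0.15251182] [-3.14141828e+00  2.85738983e-05  1.75875458e+00]
along -1.1566763261120485 lat -0.19569374761184452
```

Request:
jog_arm:
  targets:
    - {"xyz": [0, -0.01, 0], "spin": 0}
    - {"xyz": [-0.001, 0, -0.03], "spin": 0}
    - {"xyz": [-0.001, 0, -0.03], "spin": 0}
    - {"xyz": [-0.003, 0, -0.03], "spin": 0}
    - {"xyz": [-0.003, 0, -0.03], "spin": 0}
    - {"xyz": [0, 0, 0], "spin": 0}
    - {"xyz": [0, 0, 0], "spin": 0}
    - {"xyz": [0, 0, 0], "spin": 0}
    - {"xyz": [0, 0, 0], "spin": 0}
    - {"xyz": [0, 0, 0], "spin": 0}

```text
time: 17.95
tool_pos: [574.5, -29.9, 88.3]
tcp_rot: [-3.141, 0.0, 1.759]
contact_force: [-1.1, 2.9, -4.1]
grip_width: 29.2
finger_force: 30.0
```

```bash
cat > st.py <<'E'
from plant import bot
from h import *
import sys
o=bot.get_obs();print(o['time'],o['tool_pos'].round(1),o['contact_force'].round(1),o['moment'].round(2),o['grip_width'])
w=snap(bot,'wrist',sys.argv[1]);h=cv2.cvtColor(cv2.imread(f'pics/{sys.argv[1]}_raw.png'),cv2.COLOR_BGR2HSV)
col=h[:,262].astype(int)
m=(abs(col[:,0]-21)<4)&(col[:,1]>150);r=((col[:,0]<6)|(col[:,0]>174))&(col[:,1]>140)
print('brass rows',np.nonzero(m)[0][[0,-1]] if m.any() else None,'face/top step',[v for v in range(1,383) if m[v] and m[v-1] and abs(col[v,2]-col[v-1,2])>40],'red',np.nonzero(r)[0][[0,-1]] if r.any() else None)
G=o['tool_pos']+[0,0,10.5];d=np.array([.187,-.982,0])
for t in(0,5,10,15,20,25):
    a=np.radians(t);x=d*np.cos(a)-np.array([0,0,np.sin(a)]);z=d*np.sin(a)+np.array([0,0,np.cos(a)])
    print(t,proj(w,[G-47*x-12*z,G-47*x+12*z,G-35*x+12*z])[:,1].round(0))
E
python3 st.py w7
```

```text
17.95 [574.5 -29.9  88.3] [-1.1  2.9 -4.1] [ 0.64  0.11 -0.05] 29.15912858890375
brass rows [165 359] face/top step [] red [231 348]
0 [162. 175. 202.]
5 [162. 181. 207.]
10 [163. 187. 213.]
15 [165. 195. 220.]
20 [168. 204. 227.]
25 [172. 213. 234.]
```

Request:
jog_arm:
  targets:
    - {"xyz": [-0.005, 0, -0.03], "spin": 0}
    - {"xyz": [-0.005, 0, -0.03], "spin": 0}
    - {"xyz": [-0.007, 0, -0.03], "spin": 0}
    - {"xyz": [-0.007, 0, -0.03], "spin": 0}
    - {"xyz": [-0.006, 0, -0.022], "spin": 0}
    - {"xyz": [-0.007, 0, -0.022], "spin": 0}
    - {"xyz": [0, 0, 0], "spin": 0}
    - {"xyz": [0, 0, 0], "spin": 0}
    - {"xyz": [0, 0, 0], "spin": 0}
    - {"xyz": [0, 0, 0], "spin": 0}

```text
time: 19.25
tool_pos: [575.2, -32.8, 101.4]
tcp_rot: [3.142, 0.0, 1.759]
contact_force: [-0.6, 2.2, -3.9]
grip_width: 28.9
finger_force: 30.0
```

```bash
python3 st.py w8
```

```text
19.25 [575.2 -32.8 101.4] [-0.6  2.2 -3.9] [0.57 0.06 0.01] 28.9322040650786
brass rows [167 359] face/top step [] red [241 348]
0 [162. 175. 202.]
5 [162. 181. 207.]
10 [163. 187. 213.]
15 [165. 195. 219.]
20 [168. 203. 226.]
25 [172. 213. 234.]
```

Request:
jog_arm:
  targets:
    - {"xyz": [0, 0, -0.025], "spin": 0}
    - {"xyz": [-0.024, 0, 0.0085], "spin": 0}
    - {"xyz": [-0.024, 0, 0.0085], "spin": 0}
    - {"xyz": [-0.024, 0, 0.0085], "spin": 0}
    - {"xyz": [-0.024, 0, 0.0085], "spin": 0}
    - {"xyz": [-0.024, 0, 0.0085], "spin": 0}
    - {"xyz": [-0.024, 0, 0.0085], "spin": 0}
    - {"xyz": [0, 0, 0], "spin": 0}
    - {"xyz": [0, 0, 0], "spin": 0}
    - {"xyz": [0, 0, 0], "spin": 0}

```text
time: 20.55
tool_pos: [577.3, -44.4, 99.3]
tcp_rot: [-3.142, 0.001, 1.759]
contact_force: [0.1, -0.4, -6.1]
grip_width: 29.2
finger_force: 30.0
```

```bash
python3 st.py w9
```

```text
20.55 [577.3 -44.4  99.3] [ 0.1 -0.4 -6.1] [ 0.23 -0.02  0.02] 29.150132377126987
brass rows [168 359] face/top step [] red [243 348]
0 [162. 175. 202.]
5 [162. 181. 207.]
10 [163. 187. 213.]
15 [165. 195. 220.]
20 [168. 204. 227.]
25 [172. 213. 234.]
```

Request:
jog_arm:
  targets:
    - {"xyz": [-0.045, 0, 0.019], "spin": 0}
    - {"xyz": [-0.045, 0, 0.019], "spin": 0}
    - {"xyz": [-0.045, 0, 0.019], "spin": 0}
    - {"xyz": [-0.045, 0, 0.019], "spin": 0}
    - {"xyz": [-0.045, 0, 0.019], "spin": 0}
    - {"xyz": [-0.045, 0, 0.019], "spin": 0}
    - {"xyz": [-0.045, 0, 0.019], "spin": 0}
    - {"xyz": [0, 0, 0], "spin": 0}
    - {"xyz": [0, 0, 0], "spin": 0}
    - {"xyz": [0, 0, 0], "spin": 0}

```text
time: 21.85
tool_pos: [582.1, -68.9, 88.9]
tcp_rot: [3.141, 0.0, 1.759]
contact_force: [-0.7, 0.8, -2.6]
grip_width: 29.1
finger_force: 30.0
```

```bash
python3 st.py w10
```

```text
21.85 [582.1 -68.9  88.9] [-0.7  0.8 -2.6] [ 0.01 -0.11  0.01] 29.107518066142106
brass rows [167 359] face/top step [] red [242 348]
0 [162. 175. 202.]
5 [162. 181. 207.]
10 [163. 187. 213.]
15 [165. 195. 220.]
20 [168. 204. 227.]
25 [172. 213. 234.]
```

Request:
jog_arm:
  gripper: 50
  targets:
    - {"xyz": [0, 0, 0], "spin": 0}
    - {"xyz": [0, 0, 0], "spin": 0}
    - {"xyz": [0, 0, 0], "spin": 0}
    - {"xyz": [0, 0, 0], "spin": 0}
    - {"xyz": [0, 0, -0.2], "spin": 0}
    - {"xyz": [0, 0, -0.3], "spin": 0}
    - {"xyz": [0, 0, -0.35], "spin": 0}
    - {"xyz": [0.3, 0, 0], "spin": 0}
    - {"xyz": [0.3, 0, 0], "spin": 0}
    - {"xyz": [0.27, 0, 0], "spin": 0}

```text
time: 23.15
tool_pos: [569.1, 0.3, 157.8]
tcp_rot: [3.14, 0.001, 1.759]
contact_force: [-0.7, -0.9, -0.5]
grip_width: 45.8
finger_force: 0.0
```

Request:
jog_arm:
  gripper: 0
  targets:
    - {"xyz": [0, 0, 0], "spin": 0}
    - {"xyz": [0, 0, 0], "spin": 0}
    - {"xyz": [0, 0, 0], "spin": 0}
    - {"xyz": [0, 0, 0], "spin": 0}
    - {"xyz": [0, 0, 0], "spin": 0}
    - {"xyz": [0, 0, 0], "spin": 0}
    - {"xyz": [0, 0, 0], "spin": 0}
    - {"xyz": [0, 0, 0], "spin": 0}
    - {"xyz": [0, 0, 0], "spin": 0}
    - {"xyz": [0, 0, 0], "spin": 0}

```text
time: 24.4
tool_pos: [569.0, -0.5, 156.7]
tcp_rot: [3.142, 0.0, 1.759]
contact_force: [-0.0, 0.7, 0.8]
grip_width: 0.8
finger_force: 0.0
```

```bash
python3 - <<'E'
from plant import bot
from h import *
o=bot.get_obs();print(o['tool_pos'],o['grip_width'],o['contact_force'])
d=np.array([.187,-.982,0]);r=o['tool_pos']-[588.3,-97,88];print('along',r@d,'lat',r@[.982,.187,0])
snap(bot,'wrist','w11');snap(bot,'side','s2')
a=cv2.resize(cv2.imread('pics/w11_raw.png'),(440,330));b=cv2.resize(cv2.imread('pics/s2_raw.png')[120:240,200:330],(357,330),interpolation=3)
cv2.imwrite('pics/m2.png',np.hstack([a,b]))
E
```

```text
[ 5.69001177e+02 -4.62811257e-01  1.56726402e+02] 0.7567243747616962 [-0.01222468  0.69669319  0.84336131]
along -98.40839926372367 lat -0.8989899809275418
```

View pics/m2.png

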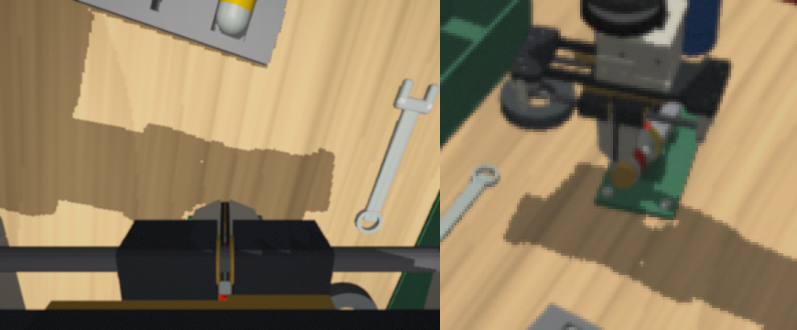

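```bash
python3 - <<'E'
from h import *
import pickle
c=pickle.load(open('pics/s2.pkl','rb'));t=np.radians(20);d=np.array([.187,-.982,0])
x=d*np.cos(t)-np.array([0,0,np.sin(t)])
O=np.array([588.3,-97,88])
for s in(18,40,60,78): print(s,proj(c,O-s*x).round(1),(O-s*x).round(1))
h=cv2.cvtColor(cv2.imread('pics/s2_raw.png'),cv2.COLOR_BGR2HSV);m=cv2.inRange(h,(14,150,60),(26,255,255));m[:, :250]=0;m[:,285:]=0;m[:150]=0;m[205:]=0
n,l,s,ce=cv2.connectedComponentsWithStats(m)
for i in range(1,n): print(s[i],ce[i])
E
```

```text
18 [[271.8 173.8]] [585.1 -80.4  94.2]
40 [[270.1 176.5]] [581.3 -60.1 101.7]
60 [[268.4 179. ]] [577.8 -41.6 108.5]
78 [[266.9 181.4]] [574.6 -25.  114.7]
[277 167   3   4   5] [277.8 168.4]
[279 175   1   1   1] [279. 175.]
[266 181   3   6  11] [266.81818182 183.18181818]
[264 184   1   1   1] [264. 184.]
```

Request:
jog_arm:
  targets:
    - {"xyz": [0, 0.011, 0.124], "spin": 0}
    - {"xyz": [0, 0, 0.124], "spin": 0}
    - {"xyz": [0, 0, 0.124], "spin": 0}
    - {"xyz": [0, 0, 0.124], "spin": 0}
    - {"xyz": [-0.05, 0, 0.018], "spin": 0}
    - {"xyz": [-0.05, 0, 0.018], "spin": 0}
    - {"xyz": [-0.05, 0, 0.018], "spin": 0}
    - {"xyz": [-0.05, 0, 0.018], "spin": 0}
    - {"xyz": [-0.05, 0, 0.018], "spin": 0}
    - {"xyz": [0, 0, 0], "spin": 0}

```text
time: 25.75
tool_pos: [573.7, -18.6, 110.8]
tcp_rot: [3.14, -0.002, 1.759]
contact_force: [-2.1, 7.3, 7.5]
grip_width: 0.3
finger_force: 4.5
```

Request:
jog_arm:
  targets:
    - {"xyz": [-0.04, 0, 0.0145], "spin": 0}
    - {"xyz": [-0.04, 0, 0.0145], "spin": 0}
    - {"xyz": [-0.04, 0, 0.0145], "spin": 0}
    - {"xyz": [-0.04, 0, 0.0145], "spin": 0}
    - {"xyz": [-0.04, 0, 0.0145], "spin": 0}
    - {"xyz": [-0.04, 0, 0.0145], "spin": 0}
    - {"xyz": [0, 0, 0], "spin": 0}
    - {"xyz": [0, 0, 0], "spin": 0}
    - {"xyz": [0, 0, 0], "spin": 0}
    - {"xyz": [0, 0, 0], "spin": 0}

```text
time: 27.0
tool_pos: [577.5, -34.2, 106.5]
tcp_rot: [3.138, -0.006, 1.759]
contact_force: [-6.8, 20.7, 26.4]
grip_width: 0.6
finger_force: 14.2
```

```bash
cat > st2.py <<'E'
from plant import bot
from h import *
import sys
o=bot.get_obs();print(round(o['time'],2),o['tool_pos'].round(1),o['contact_force'].round(1),o['moment'].round(2))
d=np.array([.187,-.982,0]);r=o['tool_pos']-[588.3,-97,88];hf=-(r@d)-9.5;print('front',round(hf,1),'axis err',round(r[2]-.364*hf,1),'lat',round(r@[.982,.187,0],1))
c=snap(bot,'side',sys.argv[1])
w=snap(bot,'wrist',sys.argv[1]+'w')
t=snap(bot,'top',sys.argv[1]+'t')
h=cv2.cvtColor(cv2.imread(f'pics/{sys.argv[1]}t_raw.png'),cv2.COLOR_BGR2HSV)
m=cv2.inRange(h,(0,130,50),(7,255,255))|cv2.inRange(h,(173,130,50),(180,255,255));m[:,:270]=0;m[:,360:]=0;m[:140]=0;m[210:]=0
n,l,s,ce=cv2.connectedComponentsWithStats(m)
for i in range(1,n): print('top red',s[i],ce[i].round(1))
x=d*np.cos(np.radians(20))-np.array([0,0,np.sin(np.radians(20))]);O=np.array([588.3,-97,88])
print('tip 0/20 px',proj(t,[O+143*x,O+163*x]).round(1).tolist())
E
python3 st2.py p1
```

```text
27.0 [577.5 -34.2 106.5] [-6.8 20.7 26.4] [ 3.48  1.13 -0.02]
front 54.2 axis err -1.2 lat 1.2
top red [333 169   2   3   5] [333.6 169.8]
top red [324 171   5   2   7] [325.9 171.4]
top red [306 172   4   4  13] [307.5 173.2]
tip 0/20 px [[333.2, 170.1], [338.6, 169.4]]
```

```bash
python3 - <<'E'
from h import *
import pickle
O=np.array([588.3,-97,88]);d=np.array([.187,-.982,0]);t=np.radians(20)
x=d*np.cos(t)-np.array([0,0,np.sin(t)])
c=pickle.load(open('pics/p1.pkl','rb'))
for s in(40,50,60,78): print(s,proj(c,[O-s*x,O-(s-12)*x]).round(1).tolist())
for n in('s2','p1'):
    h=cv2.cvtColor(cv2.imread(f'pics/{n}_raw.png'),cv2.COLOR_BGR2HSV)[150:205,250:290].astype(int)
    b=(h[:,:,0]>=13)&(h[:,:,0]<=26)&(h[:,:,1]>150); r=((h[:,:,0]<7)|(h[:,:,0]>173))&(h[:,:,1]>130)
    for nm,m in(('brass',b),('red',r)):
        ys,xs=np.nonzero(m);print(n,nm,sorted(zip((ys+150).tolist(),(xs+250).tolist())))
for n,y0,x0,y1,x1 in(): pass
a=cv2.resize(cv2.imread('pics/p1_raw.png')[130:215,225:315],(400,378),interpolation=3)
b=cv2.resize(cv2.imread('pics/p1w_raw.png')[150:384,150:372],(358,378),interpolation=3)
cv2.imwrite('pics/last.png',np.hstack([a,b]))
E
```

```text
40 [[270.1, 176.5], [271.0, 175.0]]
50 [[269.3, 177.8], [270.2, 176.3]]
60 [[268.4, 179.0], [269.4, 177.5]]
78 [[266.9, 181.4], [267.9, 179.8]]
s2 brass [(167, 277), (168, 277), (168, 278), (169, 278), (170, 279), (175, 279), (181, 266), (182, 266), (183, 268), (184, 264), (184, 266), (185, 266), (185, 267), (186, 267)]
s2 red [(164, 275), (165, 274), (165, 275), (166, 274), (166, 275), (175, 271), (175, 272), (176, 271), (176, 272), (176, 273), (177, 271), (177, 272), (177, 273), (177, 274), (178, 272), (178, 273), (178, 274), (179, 273), (179, 274), (180, 273), (180, 274)]
p1 brass [(174, 279), (175, 279)]
p1 red [(173, 275), (174, 275), (175, 274), (175, 275), (176, 275)]
```

Request:
jog_arm:
  targets:
    - {"xyz": [0.06, 0, -0.022], "spin": 0}
    - {"xyz": [0.06, -0.012, -0.022], "spin": 0}
    - {"xyz": [0, 0, -0.035], "spin": 0}
    - {"xyz": [-0.06, 0, 0.02], "spin": 0}
    - {"xyz": [-0.06, 0, 0.02], "spin": 0}
    - {"xyz": [-0.03, 0, 0.01], "spin": 0}
    - {"xyz": [-0.03, 0, 0.01], "spin": 0}
    - {"xyz": [-0.03, 0, 0.01], "spin": 0}
    - {"xyz": [0, 0, 0], "spin": 0}
    - {"xyz": [0, 0, 0], "spin": 0}

```text
time: 28.4
tool_pos: [577.6, -46.0, 103.6]
tcp_rot: [3.142, 0.0, 1.759]
contact_force: [-0.1, 0.2, -0.1]
grip_width: 0.4
finger_force: 0.0
```

```bash
python3 st2.py p2
```

```text
28.4 [577.6 -46.  103.6] [-0.1  0.2 -0.1] [-0.06 -0.16  0.02]
front 42.5 axis err 0.1 lat -1.0
top red [333 169   2   3   4] [333.5 170. ]
top red [310 171   4   4  10] [311.5 172.7]
top red [324 171   5   2   8] [326.  171.5]
tip 0/20 px [[333.2, 170.1], [338.6, 169.4]]
```

Request:
jog_arm:
  targets:
    - {"xyz": [-0.02, 0.006, 0.007], "spin": 0}
    - {"xyz": [-0.02, 0, 0.007], "spin": 0}
    - {"xyz": [-0.02, 0, 0.007], "spin": 0}
    - {"xyz": [-0.02, 0, 0.007], "spin": 0}
    - {"xyz": [-0.02, 0, 0.007], "spin": 0}
    - {"xyz": [-0.02, 0, 0.007], "spin": 0}
    - {"xyz": [0, 0, 0], "spin": 0}
    - {"xyz": [0, 0, 0], "spin": 0}
    - {"xyz": [0, 0, 0], "spin": 0}
    - {"xyz": [0, 0, 0], "spin": 0}

```text
time: 29.8
tool_pos: [579.8, -55.0, 100.3]
tcp_rot: [3.142, -0.0, 1.759]
contact_force: [-0.4, 5.5, 2.3]
grip_width: 0.8
finger_force: 2.7
```

```bash
python3 st2.py p3
```

```text
29.8 [579.8 -55.  100.3] [-0.4  5.5  2.3] [ 0.84  0.1  -0.02]
front 33.3 axis err 0.1 lat -0.5
top red [333 169   4   4  11] [334.4 170.3]
top red [313 171   3   3   7] [314.3 172.1]
top red [326 171   3   2   4] [326.8 171.2]
tip 0/20 px [[333.2, 170.1], [338.6, 169.4]]
```

Request:
jog_arm:
  targets:
    - {"xyz": [-0.02, 0.003, 0.007], "spin": 0}
    - {"xyz": [-0.02, 0, 0.007], "spin": 0}
    - {"xyz": [-0.02, 0, 0.007], "spin": 0}
    - {"xyz": [-0.02, 0, 0.007], "spin": 0}
    - {"xyz": [-0.02, 0, 0.007], "spin": 0}
    - {"xyz": [-0.02, 0, 0.007], "spin": 0}
    - {"xyz": [-0.02, 0, 0.007], "spin": 0}
    - {"xyz": [0, 0, 0], "spin": 0}
    - {"xyz": [0, 0, 0], "spin": 0}
    - {"xyz": [0, 0, 0], "spin": 0}

```text
time: 31.2
tool_pos: [582.2, -66.6, 96.3]
tcp_rot: [3.142, 0.0, 1.759]
contact_force: [-0.2, 3.3, -0.7]
grip_width: 0.5
finger_force: 1.4
```

```bash
python3 st2.py p4
```

```text
31.2 [582.2 -66.6  96.3] [-0.2  3.3 -0.7] [ 0.44 -0.01  0.  ]
front 21.5 axis err 0.5 lat -0.3
top red [334 168   6   5  25] [336.6 170.1]
top red [317 171   3   3   5] [318.  172.2]
tip 0/20 px [[333.2, 170.1], [338.6, 169.4]]
```

Request:
jog_arm:
  targets:
    - {"xyz": [-0.02, 0, 0.007], "spin": 0}
    - {"xyz": [-0.02, 0, 0.007], "spin": 0}
    - {"xyz": [-0.02, 0, 0.007], "spin": 0}
    - {"xyz": [0, 0, 0], "spin": 0}
    - {"xyz": [0, 0, 0], "spin": 0}
    - {"xyz": [0, 0, 0], "spin": 0}
    - {"xyz": [0, 0, 0], "spin": 0}
    - {"xyz": [0, 0, 0], "spin": 0}
    - {"xyz": [0, 0, 0], "spin": 0}
    - {"xyz": [0, 0, 0], "spin": 0}

```text
time: 32.6
tool_pos: [582.8, -69.2, 95.0]
tcp_rot: [3.142, -0.003, 1.759]
contact_force: [-2.6, 10.9, 4.6]
grip_width: 0.3
finger_force: 6.2
```

Request:
jog_arm:
  targets:
    - {"xyz": [-0.01, 0, 0.0035], "spin": 0}
    - {"xyz": [-0.01, 0, 0.0035], "spin": 0}
    - {"xyz": [0, 0, 0], "spin": 0}
    - {"xyz": [0, 0, 0], "spin": 0}
    - {"xyz": [0, 0, 0], "spin": 0}
    - {"xyz": [0, 0, 0], "spin": 0}
    - {"xyz": [0, 0, 0], "spin": 0}
    - {"xyz": [0, 0, 0], "spin": 0}
    - {"xyz": [0, 0, 0], "spin": 0}
    - {"xyz": [0, 0, 0], "spin": 0}

```text
time: 33.85
tool_pos: [582.9, -69.5, 94.9]
tcp_rot: [3.141, -0.005, 1.759]
contact_force: [-2.5, 16.1, 8.8]
grip_width: 0.2
finger_force: 9.3
```

```bash
python3 st2.py p5
```

```text
33.85 [582.9 -69.5  94.9] [-2.5 16.1  8.8] [ 2.74  0.49 -0.02]
front 18.5 axis err 0.1 lat -0.1
top red [334 168   6   5  26] [336.8 170.1]
top red [319 171   1   3   3] [319. 172.]
tip 0/20 px [[333.2, 170.1], [338.6, 169.4]]
```

Request:
jog_arm:
  targets:
    - {"xyz": [-0.01, 0, 0.0035], "spin": 0}
    - {"xyz": [0, 0, 0], "spin": 0}
    - {"xyz": [0, 0, 0], "spin": 0}
    - {"xyz": [0.05, 0, -0.018], "spin": 0}
    - {"xyz": [0.1, 0, -0.036], "spin": 0}
    - {"xyz": [0.2, 0, -0.07], "spin": 0}
    - {"xyz": [0.4, 0, -0.4], "spin": 0}
    - {"xyz": [0.5, -0.2, -0.4], "spin": 0}
    - {"xyz": [0.5, -0.2, -0.4], "spin": 0}
    - {"xyz": [0, 0, 0], "spin": 0}

```text
time: 35.25
tool_pos: [526.0, 60.5, 202.8]
tcp_rot: [3.136, 0.001, 1.762]
contact_force: [1.4, 0.4, -0.1]
grip_width: 0.2
finger_force: 0.0
```

```bash
python3 st2.py p6; python3 - <<'E'
from h import *
a=cv2.resize(cv2.imread('pics/p6_raw.png')[120:290,185:325],(395,480),interpolation=3)
b=cv2.resize(cv2.imread('pics/p6t_raw.png')[140:250,170:360],(400,232),interpolation=3)
b2=cv2.resize(cv2.imread('pics/p6t_raw.png')[150:200,280:360],(400,248),interpolation=3)
cv2.imwrite('pics/last.png',np.hstack([a,np.vstack([b,b2])]))
E
```

```text
35.25 [526.   60.5 202.8] [ 1.4  0.4 -0.1] [-0.04 -0.06  0.01]
front 156.8 axis err 57.7 lat -31.8
top red [334 168   6   5  26] [336.8 170.1]
top red [317 171   4   3  10] [318.2 172. ]
top red [296 173   7   4  20] [299.2 174.6]
tip 0/20 px [[333.2, 170.1], [338.6, 169.4]]
```

View pics/last.png

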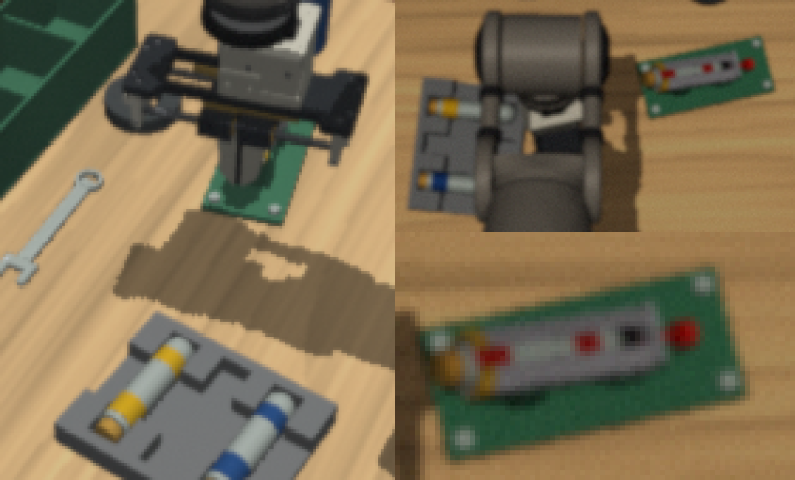

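Request:
jog_arm:
  targets:
    - {"xyz": [0, 0, -0.53], "spin": 0}
    - {"xyz": [0, 0, -0.53], "spin": 0}
    - {"xyz": [0, 0.14, -0.53], "spin": 0}
    - {"xyz": [-0.54, 0, 0], "spin": 0}
    - {"xyz": [-0.54, 0, 0], "spin": 0}
    - {"xyz": [-0.54, 0, 0], "spin": 0}
    - {"xyz": [-0.54, 0, 0], "spin": 0}
    - {"xyz": [-0.54, 0, 0], "spin": 0}
    - {"xyz": [-0.54, 0, 0], "spin": 0}
    - {"xyz": [0, 0, 0], "spin": 0}

```text
time: 36.65
tool_pos: [585.1, -198.7, 324.1]
tcp_rot: [-3.138, -0.001, 1.753]
contact_force: [-0.2, 0.3, -0.1]
grip_width: 0.2
finger_force: 0.0
```

Request:
jog_arm:
  targets:
    - {"xyz": [0, 0, 0], "spin": 0}
    - {"xyz": [0, 0, 0], "spin": 0}
    - {"xyz": [0, 0, 0], "spin": 0}
    - {"xyz": [0, 0, 0], "spin": 0}
    - {"xyz": [0, 0, 0], "spin": 0}
    - {"xyz": [0, 0, 0], "spin": 0}
    - {"xyz": [0, 0, 0], "spin": 0}
    - {"xyz": [0, 0, 0], "spin": 0}
    - {"xyz": [0, 0, 0], "spin": 0}
    - {"xyz": [0, 0, 0], "spin": 0}

```text
time: 37.9
tool_pos: [585.4, -194.4, 326.9]
tcp_rot: [3.142, 0.0, 1.759]
contact_force: [-0.5, 0.2, -0.3]
grip_width: 0.3
finger_force: 0.0
```

```bash
python3 - <<'E'
from plant import bot
from h import *
import pickle
snap(bot,'wrist','f1')
O=np.array([588.3,-97,88]);d=np.array([.187,-.982,0]);t=np.radians(20)
x=d*np.cos(t)-np.array([0,0,np.sin(t)]);z=d*np.sin(t)+np.array([0,0,np.cos(t)])
for n in('w3','f1'):
    c=pickle.load(open(f'pics/{n}.pkl','rb'));h=cv2.cvtColor(cv2.imread(f'pics/{n}_raw.png'),cv2.COLOR_BGR2HSV).astype(int)
    # scan along sleeve centre line (axis for pin; top surface lines for the rest)
    for nm,off in(('axis',0),('top',15)):
        ss=np.arange(-30,175,.5);P=proj(c,[O+s*x+off*z for s in ss]).round().astype(int)
        lab=[]
        for s,(u,v) in zip(ss,P):
            if not(0<=u<512 and 0<=v<384): continue
            H,S,V=h[v,u]
            k='R' if (H<7 or H>173) and S>130 else 'Y' if 12<=H<=30 and S>120 else 'G' if 50<H<90 and S>60 else 'K' if V<60 else 'g'
            if not lab or lab[-1][1]!=k: lab.append((float(s),k))
        print(n,nm,lab)
E
```

```text
w3 axis [(-30.0, 'g'), (-12.0, 'G'), (-8.5, 'g'), (84.0, 'K'), (102.0, 'R'), (124.0, 'g'), (142.5, 'R'), (146.5, 'g'), (149.0, 'G')]
w3 top [(-30.0, 'g'), (-16.5, 'G'), (-13.0, 'g'), (75.5, 'K'), (93.0, 'R'), (114.0, 'g'), (131.5, 'R'), (135.0, 'g'), (138.5, 'G')]
f1 axis [(-30.0, 'g'), (-23.0, 'Y'), (-5.0, 'g'), (5.0, 'R'), (28.0, 'g'), (77.5, 'R'), (94.5, 'g'), (112.5, 'K'), (123.5, 'g'), (141.5, 'R'), (167.5, 'g'), (169.5, 'G')]
f1 top [(-30.0, 'g'), (-27.0, 'Y'), (-9.5, 'g'), (-0.5, 'R'), (22.0, 'g'), (69.5, 'R'), (86.0, 'g'), (103.0, 'K'), (113.5, 'g'), (131.0, 'R'), (156.0, 'g'), (157.5, 'G')]
```

```bash
python3 -c "
from plant import bot
print(bot.close_job())"
```

```text
the job is handed in; nothing more can be done
None
```

The red-banded cartridge is in the sleeve, domed end first and pushed to its stop, and the tell-tale pin measures about 21 mm out against a 20 mm travel. The other two cartridges are still in their pockets, nothing else was moved as far as the pictures show, and I handed the job in at about 38 s with the arm clear; no judging result came back.

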